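Change over flat and charged battery packs

ROBOT

A 7-joint arm with a two-finger parallel gripper is mounted at the origin on a cart in front of the work surface, level with it; the furniture and walls round the work are solid. World frame = base frame: x ahead of the robot, y to its left, z up, the work surface at z = 0. Lengths are in mm, angles in rad, forces in N, time in s.
With the tool pointing down it reaches from about 400 to 875 mm from the base axis. Payload 4.4 kg.
Tool frame: the origin (TCP) lies midway between the tips of the shut fingers; the grasp point (between the pads) lies ctrl.grip_depth behind it (ctrl.grip_depth is the distance from the TCP to the grasp point, in mm); z points along the fingers, y is the line along which they close (so a half turn about z gives the same grasp; the last joint's range is limited). The gripper opens to 85 mm and grips with 20 to 120 N. Pads are 22 mm wide; open, the fingers measure 114 mm over their backs; the gripper's body (76 mm by 85 mm) begins 54 mm behind the grasp point. The pads swing forward as they close: fully open they stand 13 mm farther back than shut.
Start: joints at [-1.2, 0.628, 0.038, 1.517, -0.027, 0.996, -0.02], TCP at [274.956, 588.996, 231.313] pointing down, gripper open.
Joint ranges: [-3.06, 3.06], [-0.37, 2.12], [-1.25, 1.32], [0.18, 2.47], [-1.1, 4.24], [0.23, 1.98], [-2.94, 2.94]. Speed limits (rad/s): [2.57, 2.57, 3.14, 3.14, 3.14, 3.14, 3.14].

INTERFACE

Orientations are given as [roll, pitch, yaw] about the fixed x, y, z axes, in that order (R = Rz(yaw) Ry(pitch) Rx(roll)).
In Python, from cell import ctrl gives the robot as it stands.
- The arm moves only by the tool carry_out, never from a script. Its argument "deltas" is one flat list of numbers, 7 for each row, row after row: the turn, a rotation vector about the tool's x, y, z in degrees, then the shift along the tool's x, y, z in m, then the closure, from -1 (fully open) to 1 (shut). In form: [wx, wy, wz, dx, dy, dz, claw, wx, wy, wz, dx, dy, dz, claw, ...]. A call has 1 to 12 rows; each row shifts and turns the commanded pose from where the row before left it, along the tool's axes as they then stand; what a row does not reach is not made up. A row lasts 1/8 s, in which the tool goes at most 62.5 mm and 10.7 degrees, less where a joint would pass 70% of its speed; a pose out of reach is approached as far as the arm can. A call with a gripper value outside its range is refused whole. The fingers move at their own pace and stop on an object; the grip force is fixed at half the most. Time passes only in rows, so rows that do not move let the fingers close. It gives the time, the measured TCP pose, the force, the opening and the grip force at its end, in the units of the state.
- ctrl.read_state(): the state, without advancing time (a new reading comes with each control period).
- ctrl.get_image(name): name is "scene" or "side" or "wrist"; returns the picture (400x640x3 uint8, red, green, blue); there is no depth.
- ctrl.calibration(name): a dict with "mtx" (3x3 intrinsics, pixels), "R" (3x3) and "t" (3): a world point X has camera coordinates R X + t. Camera axes: x right, y down, z forward; pixel columns grow to the right and rows downward; lengths in mm; the calibration is good to about 2 mm. The wrist camera is an equidistant fisheye: a pixel r from the principal point sees the ray r / f radians off the axis. A picture is of the moment at which its call begins: read the wrist's pose just before it. calibration takes no time and is no camera call; for the wrist camera it gives the pose at the moment of the call.
- ctrl.finish_job(): hands the job in; it is judged then, once.
The state is a dict: "clock": time; "qpos": joint angles; "qd": joint speeds; "tau": joint torques, N m; "eef_pos": TCP position; "tool_rot": TCP orientation; "force": force on the tool from outside, world axes, zero at the start; "torque": the same for the moment, N m; "width": finger opening in mm; "gripper_force": force on a finger pad.
Only numpy, scipy, OpenCV 4.12 (cv2) and the standard library are available. Lean on these libraries where they do the work, as an engineer would, in place of code of your own. Each camera call takes 0.05 s, during which the arm holds its last target. There are 200 camera calls.

TASK

The battery packs in the drill and in the work lamp are flat (red gauge), and the two in the chargers are charged (green gauge). Change them over: the charged small pack goes into the drill and the flat one into the small charger, the charged large pack goes into the lamp and the flat one into the large charger, all pushed fully home. The cutting mat is kept clear for setting a pack down on the way; leave the glue bottle standing where it is.

Things in the scene. Friction and masses are not known exactly. Their poses are not given: they have to be found in the camera images.
- slim_flat: Flat small battery pack: black head 70 x 52 x 28 mm (x, y, z), blue top plate, gauge on top red at one end; dark stem 38 x 30 mm below it. Origin: centre of the stem's bottom, z up; head from 31.5 to 59.5 mm above it. Grip the head across y (52 mm). 0.18-0.29 kg. Stands on its stem on a flat surface; fits its sockets also turned by half a turn. Starts seated in its socket.
- slim_full: Charged small battery pack: black head 70 x 52 x 28 mm (x, y, z), blue top plate, gauge on top all green; dark stem 38 x 30 mm below it. Origin: centre of the stem's bottom, z up; head from 31.5 to 59.5 mm above it. Grip the head across y (52 mm). 0.18-0.29 kg. Stands on its stem on a flat surface; fits its sockets also turned by half a turn. Starts seated in its socket.
- big_flat: Flat large battery pack: black head 88 x 62 x 30 mm (x, y, z), orange top plate, gauge on top red at one end; dark stem 54 x 40 mm below it. Origin: centre of the stem's bottom, z up; head from 31.5 to 61.5 mm above it. Grip the head across y (62 mm). 0.24-0.39 kg. Stands on its stem on a flat surface; fits its sockets also turned by half a turn. Starts seated in its socket.
- big_full: Charged large battery pack: black head 88 x 62 x 30 mm (x, y, z), orange top plate, gauge on top all green; dark stem 54 x 40 mm below it. Origin: centre of the stem's bottom, z up; head from 31.5 to 61.5 mm above it. Grip the head across y (62 mm). 0.24-0.39 kg. Stands on its stem on a flat surface; fits its sockets also turned by half a turn. Starts seated in its socket.
- drill_well (a point): Socket for small packs in the upturned foot of the blue cordless drill (upside down in a plywood cradle). Point: centre of its mouth at rim level, 158 mm above the bench; x along its long side, z up. 48 x 40 mm (x, y), 30 mm deep, with a 4 mm sloped lead-in; a seated pack's origin is 30 mm below this point. Foot 76 x 60 mm; barrel 80 mm high, from x = -115 to 65 mm. Fixed.
- slim_charger_well (a point): Socket for small packs in the small charger, a low black box with a blue line round it. Point: centre of its mouth at rim level, 66 mm above the bench; x along its long side, z up. 48 x 40 mm (x, y), 30 mm deep, with a 4 mm sloped lead-in; a seated pack's origin is 30 mm below this point. Box 90 x 76 mm at the rim, 145 x 92 at its foot. Fixed.
- lamp_well (a point): Socket for large packs in the top of the orange LED work lamp, a box with black corners and a white panel in front. Point: centre of its mouth at rim level, 112 mm above the bench; x along its long side, z up. 64 x 50 mm (x, y), 30 mm deep, with a 4 mm sloped lead-in; a seated pack's origin is 30 mm below this point. Box 120 x 140 mm over all. Fixed.
- big_charger_well (a point): Socket for large packs in the large charger, a low black box with an orange line round it. Point: centre of its mouth at rim level, 74 mm above the bench; x along its long side, z up. 64 x 50 mm (x, y), 30 mm deep, with a 4 mm sloped lead-in; a seated pack's origin is 30 mm below this point. Box 108 x 90 mm at the rim, 165 x 106 at its foot. Fixed.
- mat: Dark green cutting mat with pale grid lines, 160 x 90 x 3 mm, lying fixed on the bench before the work and kept clear: room to set a pack down in between. Origin: centre of its underside (top 3 mm above); x is its long side.
- glue: Yellow glue bottle with a red nozzle, 60 mm across and 180 mm high, standing loose at the left behind the work. Origin: centre of its underside. A bystander: it is to be left standing where it is.

How it is judged (in metres and radians):
At the end, for the whole second after the job is handed in: Charged small pack in the drill, flat small in the small charger, charged large in the lamp, flat large in the large charger: each within 10 mm of its socket's centre, stem bottom 26 mm or more below the rim (30 is home), upright within 0.12 rad, at rest (horizontal distance between slim_flat and slim_charger_well below 0.01 m and z of slim_flat in the frame of slim_charger_well below -0.026 m and angle between each of slim_flat, slim_full, big_flat, big_full's own z axis and vertical below 0.12 rad and linear speed of each of slim_flat, slim_full, big_flat, big_full below 0.02 m/s and horizontal distance between slim_full and drill_well below 0.01 m and z of slim_full in the frame of drill_well below -0.026 m and horizontal distance between big_flat and big_charger_well below 0.01 m and z of big_flat in the frame of big_charger_well below -0.026 m and horizontal distance between big_full and lamp_well below 0.01 m and z of big_full in the frame of lamp_well below -0.026 m); the robot touches nothing.
It fails at once if the glue bottle is shifted by more than 30 mm or knocked over (distance of glue from where it was at the start of the episode above 0.03 m or angle between glue's own z axis and vertical above 0.4 rad).
It also fails if it takes over 138 s, if anything falls off the work surface, if the arm or the gripper's body presses on something with over 40 N, if the wrist force passes 120 N, or if a joint passes its speed limit or range.

## Working session

There is one attempt and no reset: what is moved stays moved. The work goes in short steps, Python scripts to look and compute and a tool call to move; the robot and the scene stay as the last step left them, time stands still between calls to the robot, and variables do not carry over. Pictures are saved under pics/ and viewed, at most 14 in all, crops included, and the job is handed in when it is done.

Besides the shell and the picture viewer there is one more tool, called after ">>>" as a command line: name --argument value ..., lists and objects as JSON in quotes. carry_out: Moves the arm, as the interface text tells. Its arguments: {"type":"object","properties":{"deltas":{"type":"array"}},"required":["deltas"]}

```bash
mkdir -p pics; ls; python3 - <<'E'
from cell import ctrl
import cv2
print(ctrl.read_state(), ctrl.grip_depth)
for n in ("scene","side","wrist"):
    c=ctrl.calibration(n); print(n,c)
    cv2.imwrite(f"pics/{n}0.png",ctrl.get_image(n)[:,:,::-1])
E
```

```text
pics
{'clock': 0.0, 'qpos': array([-1.19978082,  0.62935089,  0.03845685,  1.51839423, -0.02699535,
        0.99632747, -0.01998986]), 'qd': array([-0.0001867 , -0.00018422,  0.00081636,  0.00041648, -0.00010629,
        0.00087321,  0.00037478]), 'tau': array([-8.42921290e-04, -5.63390493e+01,  1.22594923e+00, -1.93448353e+01,
        1.10117916e-02,  1.05628849e-02, -8.98857735e-07]), 'eef_pos': array([274.69510414, 588.38543081, 230.37791594]), 'tool_rot': array([-3.13963158e+00,  3.95842440e-05,  2.70477721e+00]), 'force': array([-0.04252025, -0.49598742, -0.66122012]), 'torque': array([0.02244042, 0.0205158 , 0.01852617]), 'gripper_force': 0.0, 'width': 85.32409250009022} 18.700000000000003
scene {'mtx': array([[385.12786105,   0.        , 315.93065948],
       [  0.        , 385.12786105, 200.02143209],
       [  0.        ,   0.        ,   1.        ]]), 'R': array([[ 0.90472834, -0.42595528, -0.00536014],
       [-0.18497158, -0.38148243, -0.90568022],
       [ 0.38373448,  0.82038604, -0.42392759]]), 't': array([-528.30744972,  236.15862676,  697.63411087])}
side {'mtx': array([[406.48098977,   0.        , 319.38377055],
       [  0.        , 406.48098977, 202.60053467],
       [  0.        ,   0.        ,   1.        ]]), 'R': array([[ 0.96948012, -0.24512642, -0.00462012],
       [-0.12848756, -0.49194119, -0.86109513],
       [ 0.20880434,  0.83540823, -0.50842289]]), 't': array([-596.38047129,  180.42594861,  906.5173456 ])}
wrist {'mtx': array([[309.70691629,   0.        , 322.96443263],
       [  0.        , 309.70691629, 197.05401198],
       [  0.        ,   0.        ,   1.        ]]), 'R': array([[ 0.42181753,  0.90667736, -0.00247692],
       [ 0.87143534, -0.40466442,  0.2772132 ],
       [ 0.25034061, -0.11909186, -0.96080524]]), 't': array([-649.18707445,  -35.13651467,  379.98787127])}
```

View pics/scene0.png

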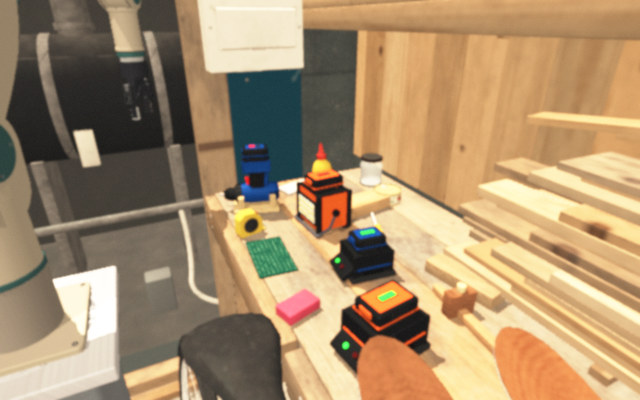

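View pics/side0.png

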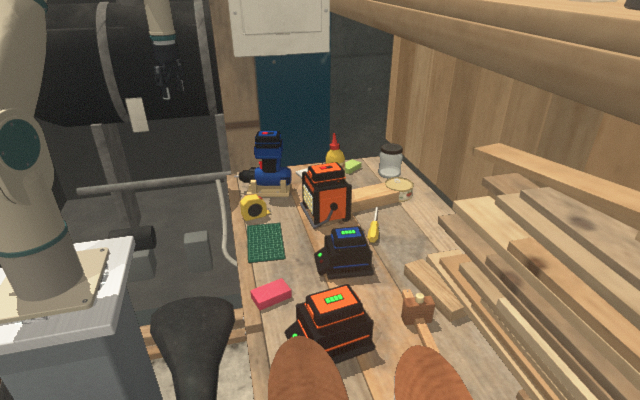

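View pics/wrist0.png

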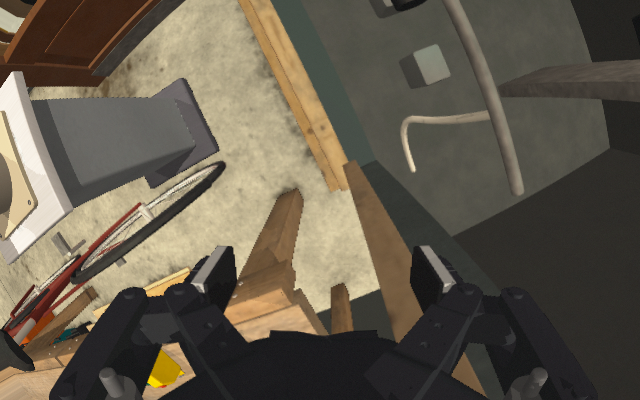

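```bash
cat > h.py <<'E'
from cell import ctrl
import numpy as np, cv2
def grab(n, save=None):
    c=ctrl.calibration(n); im=ctrl.get_image(n)
    if save: cv2.imwrite(f"pics/{save}.png",im[:,:,::-1])
    return im,c
def rays(n,c,uv):
    uv=np.atleast_2d(uv).astype(float); K=c["mtx"]
    d=np.c_[(uv[:,0]-K[0,2])/K[0,0],(uv[:,1]-K[1,2])/K[1,1]]
    if n=="wrist":
        r=np.linalg.norm(d,axis=1)+1e-12
        d=np.c_[d*(np.sin(r)/r)[:,None],np.cos(r)]
    else: d=np.c_[d,np.ones(len(d))]
    return -c["R"].T@c["t"], d@c["R"]
def plane(n,c,uv,z):
    o,d=rays(n,c,uv); return o+d*((z-o[2])/d[:,2])[:,None]
def proj(n,c,X):
    p=c["R"]@np.asarray(X,float)+c["t"]; K=c["mtx"]
    if n=="wrist":
        r=np.hypot(p[0],p[1]); q=p[:2]/max(r,1e-9)*np.arctan2(r,p[2])
    else: q=p[:2]/p[2]
    return K[0,0]*q+K[:2,2]
H=dict(blue=(100,128),orange=(5,17),green=(45,75))
def blobs(im,col,amin=30,smin=130,vmin=60):
    h=cv2.cvtColor(im,cv2.COLOR_RGB2HSV); a,b=H[col]
    m=cv2.inRange(h,(a,smin,vmin),(b,255,255))
    cs,_=cv2.findContours(m,cv2.RETR_EXTERNAL,cv2.CHAIN_APPROX_NONE)
    return [k[:,0,:] for k in cs if cv2.contourArea(k)>amin]
def rect(n,c,k,z):
    X=plane(n,c,k,z)[:,:2].astype(np.float32)
    (x,y),(w,h),a=cv2.minAreaRect(X)
    if w<h: w,h,a=h,w,a+90
    return [round(float(v),1) for v in (x,y,w,h,(a+90)%180-90)]
E
python3 - <<'E'
from h import *
for n in ("scene","side"):
    im,c=grab(n)
    print(n,"cam",(-c["R"].T@c["t"]).round())
    for col in ("blue","orange"):
        for k in blobs(im,col,25):
            print(col,k.mean(0).round(),cv2.contourArea(k),[(z,rect(n,c,k,z)) for z in ((187.5,95.5) if col=="blue" else (143.5,105.5))])
im,c=grab("side")
for nm,p,z in (("mat",(265,242),3),("glue",(335,155),150),("pink",(271,293),15),("tape",(254,207),30)): print(nm,plane("side",c,p,z).round())
for nm,p,z in (("drill",(267,134),187),("lamp",(326,169),143.5),("sc",(347,233),95.5),("bc",(331,298),105.5)): print(nm,plane("side",c,p,z).round())
E
```

```text
scene cam [ 254. -707.  507.]
blue [374. 267.] 76.0 [(187.5, [521.4, -328.3, 53.2, 7.6, -5.5]), (95.5, [598.4, -219.2, 68.5, 9.8, -5.5])]
blue [365. 245.] 97.0 [(187.5, [539.6, -271.2, 60.7, 38.7, -52.2]), (95.5, [621.9, -145.6, 78.2, 49.8, -52.2])]
blue [367. 234.] 98.0 [(187.5, [563.6, -242.0, 41.5, 29.9, -6.0]), (95.5, [652.8, -107.9, 53.5, 38.6, -6.0])]
blue [256. 172.] 888.5 [(187.5, [491.2, 133.2, 360.8, 76.2, 75.7]), (95.5, [559.5, 375.3, 464.7, 98.1, 75.7])]
blue [259. 146.] 39.0 [(187.5, [552.9, 304.5, 57.3, 26.8, 70.2]), (95.5, [639.1, 596.1, 73.8, 34.5, 70.2])]
orange [166. 396.] 90.0 [(143.5, [228.0, -382.0, 25.4, 7.9, -0.6]), (105.5, [225.3, -348.0, 28.1, 8.7, -0.6])]
orange [539. 372.] 4585.0 [(143.5, [622.2, -514.6, 105.0, 92.7, 64.6]), (105.5, [660.7, -494.4, 116.0, 102.4, 64.6])]
orange [394. 365.] 4522.0 [(143.5, [474.8, -442.3, 110.6, 109.0, -25.4]), (105.5, [497.9, -414.6, 122.2, 120.4, -25.4])]
orange [384. 317.] 444.5 [(143.5, [518.4, -365.8, 80.0, 59.5, 7.9]), (105.5, [546.1, -330.1, 88.4, 65.7, 7.9])]
orange [463. 313.] 1070.5 [(143.5, [603.7, -417.8, 128.0, 6
[... 2936 characters left out ...]
.2, 8.2]), (105.5, [563.2, -308.2, 72.9, 50.0, 8.2])]
orange [332. 205.] 716.0 [(143.5, [635.8, -51.4, 150.6, 65.6, 75.9]), (105.5, [653.9, 10.3, 162.8, 70.9, 75.9])]
orange [309. 184.] 45.0 [(143.5, [602.1, 55.8, 92.5, 10.1, -87.0]), (105.5, [617.5, 126.2, 100.0, 10.9, -87.0])]
orange [325. 179.] 88.0 [(143.5, [643.0, 72.1, 103.3, 64.0, -35.8]), (105.5, [661.7, 143.8, 111.6, 69.2, -35.8])]
orange [326. 168.] 215.5 [(143.5, [666.7, 132.0, 75.9, 53.7, 3.8]), (105.5, [687.3, 208.6, 82.0, 58.1, 3.8])]
mat [[481.  32.   3.]]
glue [[709. 190. 150.]]
pink [[ 468. -168.   15.]]
tape [[470. 167.  30.]]
drill [[536. 303. 187.]]
lamp [[665. 123. 143.]]
sc [[ 652. -108.   96.]]
bc [[ 560. -305.  106.]]
```

```bash
cat >> h.py <<'E'
from scipy.spatial.transform import Rotation as Ro
def go(p,yaw,z=None):
    """delta in tool frame from measured pose to TCP p (mm), tool down with yaw deg"""
    s=ctrl.read_state(); R0=Ro.from_euler("xyz",s["tool_rot"]); R1=Ro.from_euler("ZYX",[yaw,0,180],degrees=True)
    w=(R0.inv()*R1).as_rotvec(degrees=True); d=R0.inv().apply(np.array(p)-s["eef_pos"])/1000
    print("t",round(s["clock"],2),"pos",s["eef_pos"].round(1),"rot",np.degrees(s["tool_rot"]).round(1),"F",s["force"].round(1),"w",round(s["width"],1))
    print("  turn",w.round(2),"shift m",d.round(4))
E
python3 - <<'E'
from h import *
im,c=grab("wrist"); print("wcam",-c["R"].T@c["t"])
I,S=ctrl.calibration("scene"),ctrl.calibration("side")
def tri(a,b):
    o1,d1=rays("scene",I,a);o2,d2=rays("side",S,b);d1=d1[0];d2=d2[0]
    s=np.linalg.lstsq(np.c_[d1,-d2],o2-o1,rcond=None)[0]
    p,q=o1+d1*s[0],o2+d2*s[1]; return ((p+q)/2).round(),np.linalg.norm(p-q).round(1)
print("nozzle",tri((321,143),(335,133)))
print("drillpack",tri((256,147),(267,134)))
print("post corner at box?",tri((206,70),(236,52)))
print("postbase",plane("side",S,(228,165),0), plane("side",S,(330,165),0))
go((400,100,380),170)
E
```

```text
wcam [209.43106816 619.83258515 373.73748764]
nozzle (array([737., 287., 176.]), np.float64(0.4))
drillpack (array([534., 273., 197.]), np.float64(3.1))
post corner at box? (array([489., 629., 360.]), np.float64(2.8))
postbase [[415.99862639 527.81428277   0.        ]] [[763.98011045 436.19776168   0.        ]]
t 0.35 pos [274.9 588.9 231.1] rot [-180.   -0.  155.] F [-0.   0.2  0.4] w 85.4
  turn [ -0.02  -0.   -15.03] shift m [-0.3202 -0.3901 -0.1487]
```

>>> carry_out --deltas '[0,0,0,-0.008,-0.038,-0.03,-1,0,0,0,-0.008,-0.038,-0.03,-1,0,0,0,-0.008,-0.038,-0.03,-1,0,0,0,-0.008,-0.038,-0.03,-1,0,0,0,-0.008,-0.038,-0.03,-1,0,0,0,-0.05,-0.028,0,-1,0,0,0,-0.05,-0.028,0,-1,0,0,0,-0.05,-0.028,0,-1,0,0,0,-0.05,-0.028,0,-1,0,0,0,-0.05,-0.028,0,-1,0,0,0,-0.05,-0.028,0,-1]'

```text
clock: 1.72
eef_pos: [432.4, 119.3, 381.7]
tool_rot: [3.14, 0.001, 2.705]
force: [1.1, 0.7, -0.1]
width: 85.3
gripper_force: 0.0
```

>>> carry_out --deltas '[0,0,-10,0,0,0,-1,0,0,-10,0,0,0,-1,0,0,0,0,0,0,-1]'

```text
clock: 2.1
eef_pos: [431.6, 120.6, 381.4]
tool_rot: [3.141, 0.0, 3.052]
force: [-0.1, -0.2, -0.5]
width: 85.2
gripper_force: 0.0
```

```bash
python3 - <<'E'
from h import *
go((500,220,400),180)
im,c=grab("wrist","w1"); print(-c["R"].T@c["t"])
for nm,X in dict(drill=(538,305,187),lamp=(667,132,143),sc=(654,-106,95),bc=(564,-308,105)).items(): print(nm,proj("wrist",c,X).round())
E
```

```text
t 2.1 pos [431.6 120.6 381.4] rot [180.    0.  174.8] F [-0.1 -0.2 -0.5] w 85.2
  turn [ 0.01  0.   -5.16] shift m [-0.0592  0.1052 -0.0186]
[359.7267145  127.96003153 524.11066956]
drill [471. 245.]
lamp [343. 319.]
sc [206. 301.]
bc [101. 259.]
```

View pics/w1.png

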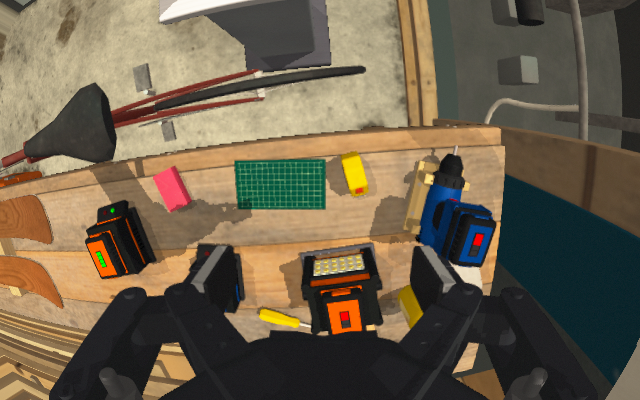

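```bash
cat > m.py <<'E'
from h import *
T=dict(drill=((538,305,187.5),"blue"),lamp=((667,132,143.5),"orange"),sc=((654,-106,95.5),"blue"),bc=((564,-308,105.5),"orange"))
def meas(n="wrist",r=45,names=T,save=None):
    im,c=grab(n,save)
    for nm in names:
        X,col=T[nm]
        for k in blobs(im,col,25,120,90):
            q=rect(n,c,k,X[2])
            if np.hypot(q[0]-X[0],q[1]-X[1])<r: print(n,nm,q,k.mean(0).round())
E
python3 - <<'E'
from m import *
meas(); meas("side"); meas("scene")
im,c=grab("wrist")
for k in blobs(im,"green",1500,80,40): 
    print("mat",rect("wrist",c,k,3),k.mean(0))
E
```

```text
wrist drill [537.9, 312.3, 52.5, 36.4, -14.9] [475. 244.]
wrist lamp [662.3, 133.9, 64.4, 47.8, 4.5] [344. 316.]
side lamp [655.0, 94.0, 88.1, 75.6, 4.9] [324. 179.]
side lamp [666.7, 132.5, 73.7, 54.6, 3.9] [326. 168.]
side sc [654.1, -104.9, 51.1, 35.2, -5.7] [348. 232.]
side bc [546.6, -349.3, 103.1, 52.6, -26.5] [330. 318.]
side bc [563.1, -307.9, 72.9, 49.6, 8.1] [333. 299.]
scene drill [554.3, 307.4, 47.6, 23.7, 64.5] [259. 146.]
scene lamp [651.7, 104.2, 122.9, 115.1, 88.2] [323. 181.]
scene sc [652.9, -107.7, 53.6, 37.9, -6.4] [367. 234.]
scene bc [547.3, -328.6, 89.0, 66.8, 8.0] [384. 317.]
scene bc [561.6, -285.9, 96.3, 78.8, -82.3] [377. 292.]
```

>>> carry_out --deltas '[0,0,0,-0.029,0.038,-0.01,-1,0,0,0,-0.029,0.038,-0.01,-1,0,0,0,-0.029,0.038,-0.01,-1,0,0,0,-0.029,0.038,-0.01,-1,0,0,9.8,0,0,0,-1,0,0,0,0,0,0,-1,0,0,0,0,0,0,-1]'

```text
clock: 3.22
eef_pos: [560.1, 261.7, 421.3]
tool_rot: [-3.141, -0.0, 2.885]
force: [0.4, 0.0, -0.3]
width: 85.5
gripper_force: 0.0
```

```bash
python3 - <<'E'
from m import *
go((538,312.5,280),165)
meas(save="w2")
im,c=grab("wrist")
for k in blobs(im,"green",300,80,30)+[k for k in []]: print("green",rect("wrist",c,k,3),k.mean(0))
h=cv2.cvtColor(im,cv2.COLOR_RGB2HSV); m=cv2.inRange(h,(70,60,30),(95,255,150)); m=cv2.morphologyEx(m,cv2.MORPH_CLOSE,np.ones((5,5)))
cs,_=cv2.findContours(m,cv2.RETR_EXTERNAL,cv2.CHAIN_APPROX_NONE)
for k in cs:
    if cv2.contourArea(k)>1500: print("mat?",rect("wrist",c,k[:,0],3),k[:,0].mean(0))
E
```

```text
t 3.23 pos [560.1 261.7 421.3] rot [-180.    -0.   165.3] F [ 0.4  0.  -0.3] w 85.5
  turn [-0.02 -0.01  0.28] shift m [0.0343 0.0436 0.1413]
wrist drill [538.0, 312.1, 53.1, 36.7, -14.1] [358. 142.]
wrist drill [497.3, 311.5, 42.4, 9.6, 77.9] [348. 110.]
wrist lamp [666.9, 134.0, 71.9, 48.8, 3.7] [259. 251.]
wrist sc [654.4, -104.3, 51.4, 34.4, -5.1] [150. 258.]
green [481.2, 39.4, 146.2, 88.0, 83.4] [198.06666667 141.96464646]
mat? [480.2, 40.7, 158.9, 88.6, 85.1] [202.69298246 140.84210526]
mat? [824.3, 703.3, 603.8, 466.2, 0.0] [529.19032761 173.54602184]
```

View pics/w2.png

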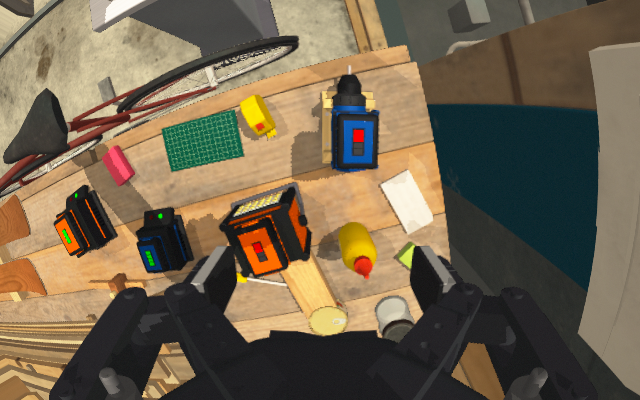

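>>> carry_out --deltas '[0,0,0,0.0086,0.0109,0.035,-1,0,0,0,0.0086,0.0109,0.035,-1,0,0,0,0.0086,0.0109,0.035,-1,0,0,0,0.0086,0.0109,0.035,-1,0,0,0,0,0,0.04,-1,0,0,0,0,0,0.04,-1,0,0,0,0,0,0,-1]'

```text
clock: 4.2
eef_pos: [536.2, 311.7, 198.9]
tool_rot: [-3.137, -0.005, 2.883]
force: [0.7, -1.2, 0.1]
width: 85.3
gripper_force: 0.0
```

```bash
python3 - <<'E'
from m import *
go((538,312.2,156),165.5)
grab("wrist","w3")
E
```

```text
t 4.2 pos [536.2 311.7 198.9] rot [-179.7   -0.3  165.2] F [ 0.7 -1.2  0.1] w 85.3
  turn [-0.25 -0.27 -0.3 ] shift m [-0.0018  0.0011  0.0429]
```

View pics/w3.png

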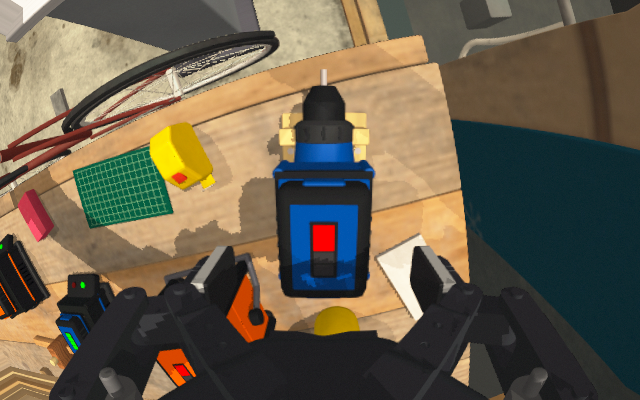

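>>> carry_out --deltas '[0,0,0,-0.001,0.0005,0.022,-1,0,0,0,-0.001,0.0005,0.02,-1,0,0,0,0,0,0,-1,0,0,0,0,0,0,1,0,0,0,0,0,0,1,0,0,0,0,0,0,1,0,0,0,0,0,0,1]'

```text
clock: 5.12
eef_pos: [541.6, 313.4, 161.2]
tool_rot: [3.14, 0.002, 2.883]
force: [-1.0, -2.4, 6.8]
width: 50.9
gripper_force: 64.3
```

>>> carry_out --deltas '[0,0,0,0,0,-0.015,1,0,0,0,0,0,-0.025,1,0,0,0,0,0,-0.03,1,0,0,0,0,0,-0.03,1,0,0,0,0,0,0,1]'

```text
clock: 5.75
eef_pos: [542.0, 314.3, 262.4]
tool_rot: [3.137, 0.004, 2.883]
force: [0.2, -0.5, -2.6]
width: 51.2
gripper_force: 63.3
```

```bash
python3 - <<'E'
from m import *
go((480,40,150),175)
grab("wrist","w4")
E
```

```text
t 5.75 pos [542.  314.3 262.4] rot [179.8   0.2 165.2] F [ 0.2 -0.5 -2.6] w 51.2
  turn [ 0.23  0.25 -9.82] shift m [-0.0098 -0.2815  0.1112]
```

View pics/w4.png

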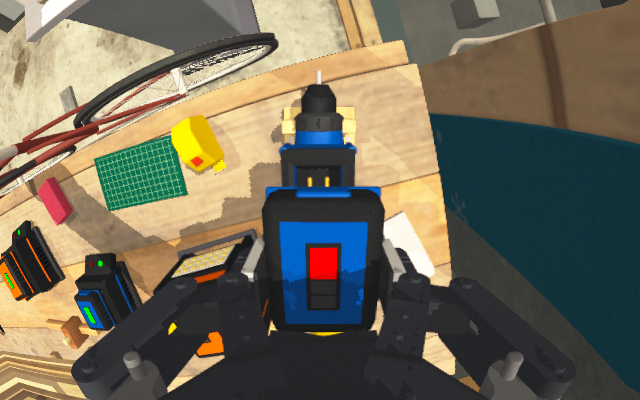

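```bash
cat >> m.py <<'E'
def hand(ztop,col):
    """in-hand pack centre relative to TCP in tool x,y (mm)"""
    s=ctrl.read_state(); im,c=grab("wrist"); R=Ro.from_euler("xyz",s["tool_rot"])
    z=s["eef_pos"][2]+ztop
    for k in blobs(im,col,400,120,60):
        q=rect("wrist",c,k,z); d=R.inv().apply([q[0]-s["eef_pos"][0],q[1]-s["eef_pos"][1],0])
        if np.hypot(*d[:2])<60: print("hand",d.round(1),q)
E
python3 -c "
from m import *
hand(26.3,'blue')"
```

```text
hand [ 2.6  0.6 -0. ] [538.5, 315.0, 52.4, 36.5, -14.8]
hand [44.7  0.6 -0.1] [497.7, 325.7, 44.9, 12.2, 74.7]
hand [59.8 -1.2 -0.1] [482.7, 327.9, 29.3, 8.7, 75.2]
```

>>> carry_out --deltas '[0,0,0,-0.0014,-0.025,0,1,0,0,0,-0.0014,-0.04,0,1,0,0,0,-0.0014,-0.05,0,1,0,0,0,-0.0014,-0.05,0.01,1,0,0,0,-0.0014,-0.05,0.03,1,0,0,0,-0.0014,-0.04,0.03,1,0,0,0,-0.0014,-0.025,0.03,1,0,0,-9.8,0,0,0,1,0,0,0,0,0,0,1]'

```text
clock: 6.98
eef_pos: [477.4, 39.9, 158.2]
tool_rot: [-3.141, -0.003, 3.052]
force: [0.2, 0.1, -1.6]
width: 51.1
gripper_force: 63.6
```

```bash
python3 - <<'E'
from m import *
go((480,40,36),175)
hand(26.3,'blue')
E
```

```text
t 6.97 pos [477.4  39.9 158.2] rot [-1.800e+02 -1.000e-01  1.748e+02] F [ 0.2  0.1 -1.6] w 51.1
  turn [-0.01 -0.15 -0.16] shift m [-0.0029  0.0003  0.1222]
hand [2.4 1.1 0. ] [475.1, 41.2, 52.3, 36.6, -5.1]
hand [40.7  0.8  0.1] [437.0, 44.4, 45.5, 4.5, 84.4]
```

>>> carry_out --deltas '[0,0,0,-0.005,0,0.035,1,0,0,0,0,0,0.035,1,0,0,0,0,0,0.03,1,0,0,0,0,0,0.012,1,0,0,0,0,0,0.006,1,0,0,0,0,0,0.004,1,0,0,0,0,0,0,1]'

```text
clock: 7.9
eef_pos: [483.8, 39.9, 37.8]
tool_rot: [3.141, 0.001, 3.054]
force: [0.5, -0.2, -2.9]
width: 51.0
gripper_force: 63.6
```

>>> carry_out --deltas '[0,0,0,0,0,0.002,1,0,0,0,0,0,0,1]'

```text
clock: 8.15
eef_pos: [484.0, 39.8, 36.2]
tool_rot: [3.141, 0.002, 3.054]
force: [-0.4, -0.6, 4.3]
width: 51.1
gripper_force: 64.4
```

>>> carry_out --deltas '[0,0,0,0,0,0,-1,0,0,0,0,0,0,-1,0,0,0,0,0,0,-1,0,0,0,0,0,-0.03,-1,0,0,0,0,0,-0.05,-1,0,0,0,0,0,-0.05,-1,0,0,0,-0.0364,-0.0258,-0.03,-1,0,0,0,-0.0364,-0.0258,0,-1,0,0,0,-0.0364,-0.0258,0,-1,0,0,0,-0.0364,-0.0258,0,-1,0,0,0,-0.0364,-0.0258,0,-1,0,0,0,0,0,0,-1]'

```text
clock: 9.65
eef_pos: [654.7, -108.4, 194.6]
tool_rot: [-3.139, 0.001, 3.05]
force: [-1.1, -0.5, 0.1]
width: 85.3
gripper_force: 0.0
```

```bash
python3 - <<'E'
from m import *
meas(r=30)
T["mat"]=((480,40,62.5),"blue"); meas(names=["mat"],save="w5")
go((654,-105,70),174.5)
E
```

```text
wrist lamp [666.2, 134.6, 71.1, 47.4, 3.9] [592. 202.]
wrist sc [653.7, -103.7, 52.2, 35.7, -5.9] [327. 197.]
wrist bc [562.8, -307.5, 70.9, 47.2, 8.5] [ 96. 124.]
wrist mat [490.8, 40.2, 36.5, 32.4, 85.2] [462.  14.]
t 9.75 pos [ 652.5 -104.4  194.5] rot [ 1.800e+02 -1.000e-01  1.749e+02] F [0.4 0.6 0.1] w 85.2
  turn [ 0.03 -0.11  0.44] shift m [-0.0017 -0.0005  0.1245]
```

View pics/w5.png

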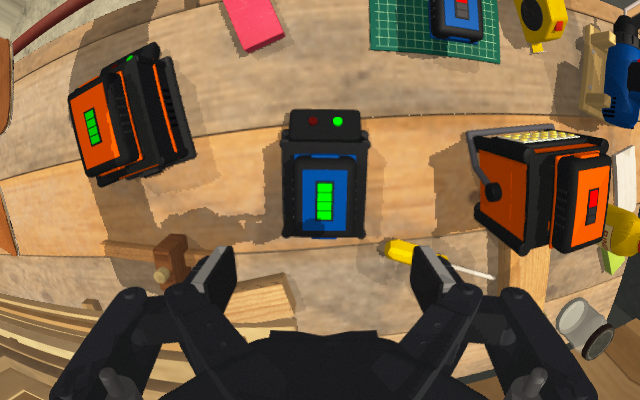

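>>> carry_out --deltas '[0,0,0.5,-0.0017,0,0.04,-1,0,0,0,0,0,0.04,-1,0,0,0,0,0,0.03,-1,0,0,0,0,0,0.0145,-1,0,0,0,0,0,0,-1,0,0,0,0,0,0,-1,0,0,0,0,0,0,1,0,0,0,0,0,0,1,0,0,0,0,0,0,1,0,0,0,0,0,0,1]'

```text
clock: 11.0
eef_pos: [655.9, -105.2, 72.0]
tool_rot: [-3.141, 0.002, 3.045]
force: [0.0, -1.1, 5.3]
width: 50.8
gripper_force: 63.6
```

>>> carry_out --deltas '[0,0,0,0,0,-0.02,1,0,0,0,0,0,-0.035,1,0,0,0,0,0,-0.05,1,0,0,0,0,0,-0.05,1,0,0,0,0,0,-0.025,1,0,0,0,0,0,0,1]'

```text
clock: 11.75
eef_pos: [656.1, -105.0, 253.7]
tool_rot: [-3.141, 0.005, 3.045]
force: [1.4, -0.1, -2.9]
width: 50.9
gripper_force: 63.2
```

```bash
python3 - <<'E'
from m import *
hand(23.5,'blue')
go((540,311.8,250),165.5)
E
```

```text
hand [ 1.5  1.1 -0. ] [654.7, -103.8, 52.5, 36.6, -5.5]
hand [40.2  1.  -0.2] [616.2, -100.2, 45.1, 4.9, 84.0]
t 11.8 pos [ 654.9 -104.7  251.4] rot [180.    0.  174.5] F [-0.7 -0.  -2.9] w 50.8
  turn [0.01 0.04 8.97] shift m [0.1544 0.4035 0.0013]
```

>>> carry_out --deltas '[0,0,0,0.009,0.025,0,1,0,0,0,0.0154,0.0403,0,1,0,0,0,0.0194,0.05,0,1,0,0,0,0.0194,0.05,0,1,0,0,0,0.0194,0.05,0,1,0,0,0,0.0194,0.05,0,1,0,0,0,0.0194,0.05,0,1,0,0,0,0.0154,0.04,0,1,0,0,0,0.009,0.027,0,1,0,0,0,0.0076,0.0212,0,1,0,0,9,0,0,0,1,0,0,0,0,0,0,1]'

```text
clock: 13.3
eef_pos: [540.8, 310.9, 249.7]
tool_rot: [-3.139, -0.001, 2.889]
force: [0.1, -0.9, -1.9]
width: 50.7
gripper_force: 63.2
```

```bash
python3 - <<'E'
from m import *
go((539.7,311.8,164),165.5)
hand(23.5,'blue')
E
```

```text
t 13.3 pos [540.8 310.9 249.7] rot [-1.799e+02 -1.000e-01  1.655e+02] F [ 0.1 -0.9 -1.9] w 50.7
  turn [-0.14 -0.05  0.03] shift m [0.0012 0.0008 0.0857]
hand [ 1.5  0.7 -0. ] [539.5, 312.0, 52.4, 36.6, -14.5]
hand [43.6  0.7  0. ] [498.8, 322.5, 45.3, 11.7, 75.1]
hand [59.3  0.7  0.1] [483.6, 326.4, 31.2, 9.3, 75.6]
```

>>> carry_out --deltas '[0,0,0,0.0015,0,0.025,1,0,0,0,0,0,0.02,1,0,0,0,0,0,0.012,1,0,0,0,0,0,0.01,1,0,0,0,0,0,0.01,1,0,0,0,0,0,0.006,1,0,0,0,0,0,0.003,1,0,0,0,0,0,0,1]'

```text
clock: 14.35
eef_pos: [539.8, 312.0, 164.8]
tool_rot: [3.142, 0.0, 2.888]
force: [-0.1, 0.4, -2.2]
width: 50.9
gripper_force: 63.2
```

>>> carry_out --deltas '[0,0,0,0,0,0.002,1,0,0,0,0,0,0.001,1,0,0,0,0,0,0,1]'

```text
clock: 14.72
eef_pos: [540.2, 312.2, 164.0]
tool_rot: [3.14, 0.001, 2.888]
force: [-2.9, -2.0, 9.1]
width: 51.1
gripper_force: 64.5
```

>>> carry_out --deltas '[0,0,0,0,0,0,-1,0,0,0,0,0,0,-1,0,0,0,0,0,0,-1,0,0,0,0,0,-0.02,-1,0,0,0,0,0,-0.035,-1,0,0,0,0,0,-0.045,-1,0,0,0,0,0,0,-1]'

```text
clock: 15.6
eef_pos: [542.1, 312.9, 265.6]
tool_rot: [3.136, 0.006, 2.888]
force: [0.0, 1.0, -0.3]
width: 85.4
gripper_force: 0.0
```

```bash
python3 - <<'E'
from m import *
T["mat"]=((480,40,62.5),"blue"); meas(save="w6",r=30,names=["drill","lamp","mat"])
go((483,40,160),175)
E
```

```text
wrist drill [538.5, 313.0, 51.9, 36.6, -14.5] [320. 201.]
wrist mat [481.4, 40.3, 52.7, 37.1, -5.4] [116. 183.]
t 15.65 pos [540.7 312.4 263.4] rot [1.799e+02 1.000e-01 1.655e+02] F [-0.8 -0.4 -0.1] w 85.2
  turn [ 0.14  0.15 -9.53] shift m [-0.0122 -0.2784  0.1027]
```

View pics/w6.png

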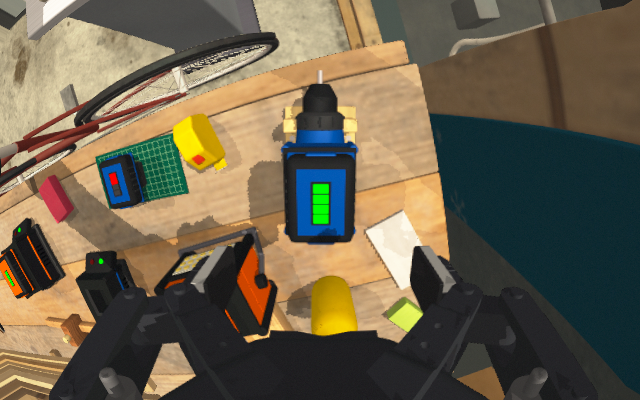

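>>> carry_out --deltas '[0,0,0,-0.002,-0.036,0,-1,0,0,0,-0.002,-0.0484,0,-1,0,0,0,-0.002,-0.0484,0,-1,0,0,0,-0.002,-0.0484,0.02,-1,0,0,0,-0.002,-0.0484,0.04,-1,0,0,0,-0.002,-0.0484,0.04,-1,0,0,-9.5,0,0,0.0,-1,0,0,0,0,0,0.03,-1,0,0,0,0,0,0,-1]'

```text
clock: 16.77
eef_pos: [479.3, 40.0, 130.0]
tool_rot: [-3.14, -0.006, 3.053]
force: [-0.4, 0.4, -0.5]
width: 85.5
gripper_force: 0.0
```

```bash
python3 - <<'E'
from m import *
T["mat"]=((480,40,62.5),"blue"); meas(r=30,names=["mat"])
go((482,40.0,39),174.7)
E
```

```text
wrist mat [481.4, 41.1, 51.3, 36.0, -5.2] [323. 214.]
t 16.82 pos [480.4  40.1 131.1] rot [-180.    -0.2  174.9] F [0.2 1.4 0.4] w 85.3
  turn [-0.05 -0.21  0.25] shift m [-0.002   0.0001  0.0921]
```

>>> carry_out --deltas '[0,0,0.2,-0.001,0.0005,0.04,-1,0,0,0,0,0,0.03,-1,0,0,0,0,0,0.022,-1,0,0,0,0,0,0,-1,0,0,0,0,0,0,1,0,0,0,0,0,0,1,0,0,0,0,0,0,1,0,0,0,0,0,0,1,0,0,0,0,0,-0.02,1,0,0,0,0,0,-0.04,1,0,0,0,0,0,-0.05,1,0,0,0,0,0,0,1]'

```text
clock: 18.32
eef_pos: [485.4, 41.0, 154.0]
tool_rot: [3.14, 0.008, 3.05]
force: [0.1, -0.2, -2.3]
width: 51.0
gripper_force: 64.2
```

```bash
python3 - <<'E'
from m import *
hand(24,'blue')
go((654.5,-104.8,150),174.5)
E
```

```text
hand [ 3.8  1.  -0. ] [481.7, 42.4, 51.1, 35.5, -5.1]
hand [41.2  0.4 -0.3] [444.4, 45.2, 44.1, 4.7, 85.4]
t 18.38 pos [483.8  41.  152. ] rot [179.9   0.2 174.8] F [ 0.2 -0.4 -2. ] w 50.8
  turn [0.07 0.24 0.29] shift m [-0.1832 -0.1297  0.0026]
```

>>> carry_out --deltas '[0,0,0,-0.018,-0.013,0,1,0,0,0,-0.0327,-0.0227,0,1,0,0,0,-0.0419,-0.029,0,1,0,0,0,-0.0419,-0.029,0,1,0,0,0,-0.0327,-0.0227,0,1,0,0,0.3,-0.018,-0.013,0,1,0,0,0,0,0,0,1,0,0,0,0,0,0,1]'

```text
clock: 19.38
eef_pos: [653.7, -103.7, 148.6]
tool_rot: [3.14, -0.004, 3.046]
force: [-0.2, 0.6, -1.6]
width: 51.1
gripper_force: 64.1
```

```bash
python3 - <<'E'
from m import *
hand(22.5,'blue')
go((656.5,-104.8,80),174.5)
E
```

```text
hand [2.9 1.  0. ] [650.9, -102.4, 51.8, 36.0, -5.3]
hand [40.4  0.5  0.2] [613.5, -99.3, 44.9, 5.0, 84.6]
t 19.43 pos [ 653.9 -103.4  149.1] rot [179.9  -0.2 174.5] F [ 0.1  0.7 -2.9] w 50.5
  turn [ 0.07 -0.17  0.04] shift m [-0.0029 -0.0012  0.0691]
```

>>> carry_out --deltas '[0,0,0,-0.003,-0.0015,0.025,1,0,0,0,0,0,0.015,1,0,0,0,0,0,0.01,1,0,0,0,0,0,0.01,1,0,0,0,0,0,0.007,1,0,0,0,0,0,0.004,1,0,0,0,0,0,0.003,1,0,0,0,0,0,0,1]'

```text
clock: 20.42
eef_pos: [658.3, -106.8, 76.2]
tool_rot: [3.142, 0.0, 3.045]
force: [0.2, 0.4, -2.0]
width: 51.0
gripper_force: 64.1
```

>>> carry_out --deltas '[0,0,0,0,0,0.003,1,0,0,0,0,0,0.002,1,0,0,0,0,0,0,1]'

```text
clock: 20.8
eef_pos: [659.0, -107.0, 74.7]
tool_rot: [3.141, 0.002, 3.045]
force: [-5.5, -0.3, 16.0]
width: 51.0
gripper_force: 66.3
```

>>> carry_out --deltas '[0,0,0,0,0,0,-1,0,0,0,0,0,0,-1,0,0,0,0,0,0,-1,0,0,0,0,0,-0.02,-1,0,0,0,0,0,-0.045,-1,0,0,0,0,0,-0.05,-1,0,0,0,0,0,0,-1,0,0,0,0,0,0,-1]'

```text
clock: 21.8
eef_pos: [658.1, -106.7, 186.9]
tool_rot: [3.141, 0.001, 3.045]
force: [-0.7, 0.3, -0.2]
width: 85.3
gripper_force: 0.0
```

```bash
python3 - <<'E'
from m import *
meas(r=30,save="w7"); meas("side",r=15); meas("scene",r=15)
go((667,133.5,240),184)
E
```

```text
wrist lamp [666.4, 134.4, 71.0, 47.4, 3.9] [596. 200.]
wrist sc [656.6, -106.6, 51.4, 36.3, -5.4] [322. 200.]
wrist bc [562.7, -307.7, 70.6, 47.5, 8.2] [ 89. 123.]
side drill [538.5, 309.5, 51.5, 32.2, -14.9] [268. 134.]
side lamp [666.3, 132.2, 74.3, 53.6, 4.4] [326. 168.]
side sc [657.3, -107.7, 50.7, 35.6, -5.5] [349. 233.]
side bc [563.3, -307.6, 71.9, 49.9, 8.0] [334. 299.]
scene drill [538.8, 308.0, 55.9, 52.3, -13.7] [254. 147.]
scene sc [656.5, -110.3, 54.1, 38.4, -5.3] [369. 233.]
t 21.95 pos [ 657.3 -106.5  184.9] rot [180.   -0.2 174.5] F [ 0.8  0.5 -0.3] w 85.3
  turn [ 0.02 -0.15 -9.53] shift m [ 0.0136  0.2399 -0.055 ]
```

View pics/w7.png

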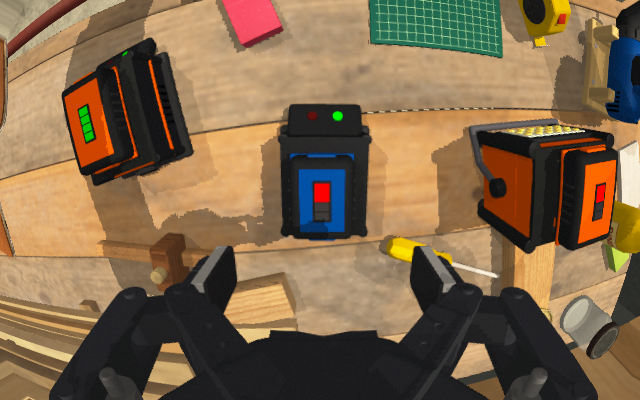

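>>> carry_out --deltas '[0,0,0,0.002,0.03,-0.025,-1,0,0,0,0.0025,0.045,-0.03,-1,0,0,0,0.0025,0.045,0,-1,0,0,0,0.0025,0.045,0,-1,0,0,0,0.0025,0.045,0,-1,0,0,0,0.0016,0.03,0,-1,0,0,-9.5,0,0,0,-1,0,0,0,0,0,0,-1,0,0,0,0,0,0,-1]'

```text
clock: 23.08
eef_pos: [667.7, 132.4, 240.5]
tool_rot: [-3.141, -0.001, -3.076]
force: [0.3, 0.4, 0.3]
width: 85.6
gripper_force: 0.0
```

```bash
python3 - <<'E'
from m import *
meas(r=20)
go((667.5,133.5,116),184)
E
```

```text
wrist drill [538.0, 313.4, 51.9, 35.8, -14.8] [563.  72.]
wrist lamp [667.1, 134.1, 70.5, 46.8, 3.9] [324. 197.]
wrist sc [656.8, -106.8, 51.4, 35.6, -6.2] [110. 165.]
t 23.12 pos [667.8 132.4 240.7] rot [-180.    -0.  -176.2] F [-0.  -0.2  0. ] w 85.6
  turn [-0.03 -0.05 -0.23] shift m [1.000e-04 1.200e-03 1.247e-01]
```

>>> carry_out --deltas '[0,0,0,0,0.001,0.045,-1,0,0,0,0,0,0.04,-1,0,0,0,0,0,0.025,-1,0,0,0,0,0,0.015,-1,0,0,0,0,0,0,-1,0,0,0,0,0,0,-1,0,0,0,0,0,0,1,0,0,0,0,0,0,1,0,0,0,0,0,0,1,0,0,0,0,0,0,1]'

```text
clock: 24.38
eef_pos: [668.8, 134.2, 117.8]
tool_rot: [-3.142, 0.003, -3.073]
force: [-0.2, -1.2, 6.2]
width: 60.5
gripper_force: 67.5
```

>>> carry_out --deltas '[0,0,0,0,0,-0.02,1,0,0,0,0,0,-0.03,1,0,0,0,0,0,-0.03,1,0,0,0,0,0,-0.02,1,0,0,0,0,0,0,1,0,0,0,0,0,0,1]'

```text
clock: 25.12
eef_pos: [666.9, 134.5, 215.3]
tool_rot: [-3.142, -0.002, -3.072]
force: [-0.7, 0.1, -3.4]
width: 60.9
gripper_force: 66.5
```

```bash
python3 - <<'E'
from m import *
hand(25.7,'orange')
go((482,40,120),184)
E
```

```text
hand [2.  1.2 0. ] [664.8, 135.5, 69.2, 46.8, 4.0]
t 25.18 pos [666.7 134.4 214.9] rot [-180.    -0.2 -176. ] F [-0.1  0.8 -4.2] w 60.5
  turn [-0.01 -0.15 -0.02] shift m [ 0.1906 -0.0813  0.0955]
```

>>> carry_out --deltas '[0,0,0,0.02,-0.0085,0,1,0,0,0,0.035,-0.015,0,1,0,0,0,0.045,-0.0193,0,1,0,0,0,0.045,-0.0193,0.03,1,0,0,0,0.03,-0.0128,0.035,1,0,0,0,0.0156,-0.0067,0.035,1,0,0,0,0,0,0.035,1,0,0,0,0,0,0.025,1,0,0,0,0,0,0.01,1,0,0,0,0,0,0.004,1,0,0,0,0,0,0,1]'

```text
clock: 26.55
eef_pos: [483.7, 39.9, 42.6]
tool_rot: [3.142, 0.001, -3.072]
force: [0.2, 1.1, -3.1]
width: 60.6
gripper_force: 66.2
```

>>> carry_out --deltas '[0,0,0,0,0,0.002,1,0,0,0,0,0,0.0015,1,0,0,0,0,0,0.001,1,0,0,0,0,0,0,1]'

```text
clock: 27.05
eef_pos: [483.6, 39.9, 38.7]
tool_rot: [3.141, 0.001, -3.072]
force: [-2.4, 0.3, 6.5]
width: 60.7
gripper_force: 67.6
```

>>> carry_out --deltas '[0,0,0,0,0,0,-1,0,0,0,0,0,0,-1,0,0,0,0,0,0,-1,0,0,0,0,0,-0.03,-1,0,0,0,0,0,-0.05,-1,0,0,0,0,0,-0.05,-1,0,0,0,-0.0069,-0.0441,-0.03,-1,0,0,0,-0.0069,-0.0441,0,-1,0,0,0,-0.0069,-0.0441,0,-1,0,0,0,-0.0069,-0.0441,0,-1,0,0,0,-0.0069,-0.0441,0,-1,0,0,0,-0.0069,-0.0441,0,-1]'

```text
clock: 28.55
eef_pos: [543.0, -222.6, 197.5]
tool_rot: [3.141, -0.0, -3.072]
force: [0.4, 1.7, 0.7]
width: 85.2
gripper_force: 0.0
```

>>> carry_out --deltas '[0,0,0,-0.0069,-0.0441,0,-1,0,0,0,-0.0069,-0.0441,0,-1,0,0,-4,0,0,0,-1,0,0,0,0,0,0,-1,0,0,0,0,0,0,-1]'

```text
clock: 29.18
eef_pos: [562.8, -307.3, 197.5]
tool_rot: [3.141, -0.0, -3.003]
force: [-0.9, -0.7, 0.2]
width: 85.4
gripper_force: 0.0
```

```bash
python3 - <<'E'
from m import *
T["mat"]=((480,40,64.5),"orange"); meas(r=20)
go((563.5,-308,78),188.2)
E
```

```text
wrist sc [637.5, -109.1, 26.0, 14.1, 84.4] [496. 289.]
wrist bc [562.3, -307.3, 70.2, 46.9, 8.2] [321. 199.]
wrist mat [480.7, 41.5, 70.4, 47.7, 3.9] [603. 167.]
t 29.23 pos [ 562.9 -307.3  197.6] rot [ 180.   -0. -172.] F [-0.1 -0.4  0.2] w 85.7
  turn [ 0.04 -0.01 -0.21] shift m [-0.0005 -0.0008  0.1196]
```

>>> carry_out --deltas '[0,0,0,0,0,0.045,-1,0,0,0,0,0,0.035,-1,0,0,0,0,0,0.025,-1,0,0,0,0,0,0.015,-1,0,0,0,0,0,0,-1,0,0,0,0,0,0,-1,0,0,0,0,0,0,1,0,0,0,0,0,0,1,0,0,0,0,0,0,1,0,0,0,0,0,0,1]'

```text
clock: 30.48
eef_pos: [563.6, -308.7, 79.1]
tool_rot: [-3.141, 0.002, -3.003]
force: [-0.3, 0.4, 6.9]
width: 60.8
gripper_force: 67.5
```

>>> carry_out --deltas '[0,0,0,0,0,-0.02,1,0,0,0,0,0,-0.03,1,0,0,0,0,0,-0.045,1,0,0,0,0,0,-0.045,1,0,0,0,0,0,-0.03,1,0,0,0,0,0,0,1,0,0,0,0,0,0,1]'

```text
clock: 31.35
eef_pos: [561.8, -307.7, 246.6]
tool_rot: [3.14, -0.002, -3.002]
force: [-0.4, 0.4, -2.7]
width: 60.9
gripper_force: 66.5
```

```bash
python3 - <<'E'
from m import *
hand(26,'orange')
go((668,133.5,240),184)
E
```

```text
hand [1.4 1.4 0. ] [560.2, -306.6, 67.7, 47.0, 8.0]
hand [25.6 40.9  0.1] [530.8, -270.8, 22.8, 19.8, -89.1]
t 31.4 pos [ 561.7 -307.6  246.1] rot [ 179.9   -0.2 -172. ] F [ 0.3 -0.4 -3.2] w 61.0
  turn [ 0.11 -0.16  3.97] shift m [-0.1665  0.4221  0.0065]
```

>>> carry_out --deltas '[0,0,0,-0.009,0.022,0,1,0,0,0,-0.016,0.04,0,1,0,0,0,-0.0198,0.05,0,1,0,0,0,-0.0198,0.05,0,1,0,0,0,-0.0198,0.05,0,1,0,0,0,-0.0198,0.05,0,1,0,0,0,-0.0198,0.05,0,1,0,0,0,-0.0198,0.05,0,1,0,0,0,-0.015,0.04,0,1,0,0,0,-0.0075,0.02,0,1,0,0,4,0,0,0,1,0,0,0,0,0,0,1]'

```text
clock: 32.9
eef_pos: [668.4, 131.9, 246.9]
tool_rot: [-3.14, -0.002, -3.072]
force: [-0.2, -0.4, -3.1]
width: 61.0
gripper_force: 66.3
```

```bash
python3 - <<'E'
from m import *
hand(26,'orange')
go((668,133,118),184)
E
```

```text
hand [1.6 1.2 0. ] [666.7, 133.0, 67.8, 47.0, 4.1]
t 32.95 pos [668.5 131.5 247.1] rot [-1.799e+02 -1.000e-01 -1.760e+02] F [ 0.4  0.4 -2.5] w 61.3
  turn [-0.07 -0.08 -0.04] shift m [0.0002 0.0017 0.1291]
```

>>> carry_out --deltas '[0,0,0,0,0.0012,0.03,1,0,0,0,0,0,0.035,1,0,0,0,0,0,0.02,1,0,0,0,0,0,0.01,1,0,0,0,0,0,0.01,1,0,0,0,0,0,0.01,1,0,0,0,0,0,0.007,1,0,0,0,0,0,0.004,1,0,0,0,0,0,0.002,1,0,0,0,0,0,0,1]'

```text
clock: 34.2
eef_pos: [668.9, 134.0, 119.8]
tool_rot: [3.142, 0.0, -3.072]
force: [1.2, 0.7, -2.5]
width: 61.1
gripper_force: 66.3
```

>>> carry_out --deltas '[0,0,0,0,0,0.002,1,0,0,0,0,0,0.002,1,0,0,0,0,0,0.001,1,0,0,0,0,0,0,1]'

```text
clock: 34.7
eef_pos: [669.2, 133.9, 117.1]
tool_rot: [3.141, 0.001, -3.072]
force: [-4.3, -0.9, 10.3]
width: 60.8
gripper_force: 68.0
```

Home (117.1 as computed). Release, lift, and return to the mat.

>>> carry_out --deltas '[0,0,0,0,0,0,-1,0,0,0,0,0,0,-1,0,0,0,0,0,0,-1,0,0,0,0,0,-0.02,-1,0,0,0,0,0,-0.045,-1,0,0,0,0,0,-0.05,-1,0,0,0,0,0,0,-1,0,0,0,0,0,0,-1]'

```text
clock: 35.7
eef_pos: [668.7, 133.9, 230.4]
tool_rot: [3.141, 0.0, -3.072]
force: [0.2, -0.2, -0.7]
width: 85.2
gripper_force: 0.0
```

```bash
python3 - <<'E'
from m import *
T["mat"]=((480,40,64.5),"orange"); meas(r=20,save="w8")
go((482,40,130),184)
E
```

```text
wrist drill [538.1, 313.5, 51.9, 36.0, -14.7] [571.  71.]
wrist lamp [668.3, 135.2, 70.5, 47.3, 4.1] [323. 201.]
wrist sc [656.7, -107.0, 51.1, 35.7, -5.8] [104. 164.]
wrist mat [498.9, 41.8, 47.2, 36.0, -86.6] [242.  14.]
t 35.75 pos [668.2 133.8 229.3] rot [-1.80e+02 -1.00e-01 -1.76e+02] F [-0.6  1.   0.1] w 85.5
  turn [-0.   -0.08 -0.02] shift m [ 0.1921 -0.0807  0.0996]
```

View pics/w8.png

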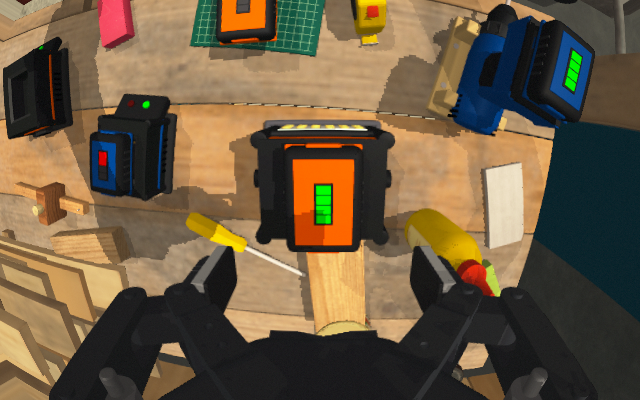

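Charged large pack sits in the lamp (323,200), charged small in the drill (575,70), flat small in its charger (100,160), the flat large stands on the mat (247,15).

>>> carry_out --deltas '[0,0,0,0.0384,-0.0161,0,-1,0,0,0,0.0384,-0.0161,0,-1,0,0,0,0.0384,-0.0161,0,-1,0,0,0,0.0384,-0.0161,0.05,-1,0,0,0,0.0384,-0.0161,0.05,-1,0,0,0,0,0,0,-1,0,0,0,0,0,0,-1]'

```text
clock: 36.62
eef_pos: [486.4, 41.9, 133.3]
tool_rot: [3.142, -0.0, -3.072]
force: [0.3, 0.6, -0.1]
width: 85.4
gripper_force: 0.0
```

```bash
python3 - <<'E'
from m import *
T["mat"]=((480,40,64.5),"orange"); meas(r=20,names=["mat"])
go((481.5,40,39),184)
E
```

```text
wrist mat [481.4, 41.2, 70.0, 46.7, 3.8] [321. 202.]
t 36.67 pos [487.3  42.2 133.9] rot [ 1.80e+02  1.00e-01 -1.76e+02] F [1.  0.4 0.8] w 85.4
  turn [ 0.01  0.09 -0.  ] shift m [ 0.0061 -0.0018  0.0949]
```

>>> carry_out --deltas '[0,0,0,0.005,-0.0015,0.04,-1,0,0,0,0,0,0.03,-1,0,0,0,0,0,0.024,-1,0,0,0,0,0,0,-1,0,0,0,0,0,0,-1,0,0,0,0,0,0,1,0,0,0,0,0,0,1,0,0,0,0,0,0,1,0,0,0,0,0,0,1]'

```text
clock: 37.8
eef_pos: [481.9, 39.9, 41.0]
tool_rot: [3.141, 0.002, -3.072]
force: [-0.3, -0.2, 6.9]
width: 60.6
gripper_force: 64.8
```

>>> carry_out --deltas '[0,0,0,0,0,-0.02,1,0,0,0,0,0,-0.04,1,0,0,0,0,0,-0.05,1,0,0,0,0,0,-0.02,1,0,0,0,0,0,0,1,0,0,0,0,0,0,1]'

```text
clock: 38.55
eef_pos: [480.0, 39.9, 168.8]
tool_rot: [3.142, -0.002, -3.072]
force: [0.4, -0.1, -3.2]
width: 60.5
gripper_force: 67.8
```

```bash
python3 - <<'E'
from m import *
hand(26,'orange')
go((564.5,-308.5,170),188.2)
E
```

```text
hand [1.8 1.3 0. ] [478.1, 41.1, 68.2, 45.9, 4.1]
hand [47.6  1.2  0.1] [432.4, 37.8, 52.5, 4.1, -85.9]
t 38.6 pos [479.9  39.9 168.5] rot [-1.80e+02 -1.00e-01 -1.76e+02] F [ 0.1  0.6 -3.1] w 60.7
  turn [ 0.   -0.15 -4.22] shift m [-0.0603 -0.3534 -0.0016]
```

>>> carry_out --deltas '[0,0,0,-0.0045,-0.026,0,1,0,0,0,-0.007,-0.04,0,1,0,0,0,-0.0085,-0.05,0,1,0,0,0,-0.0085,-0.05,0,1,0,0,0,-0.0085,-0.05,0,1,0,0,0,-0.0085,-0.05,0,1,0,0,0,-0.007,-0.042,0,1,0,0,0,-0.005,-0.03,0,1,0,0,0,-0.0028,-0.0154,0,1,0,0,-4.2,0,0,0,1,0,0,0,0,0,0,1,0,0,0,0,0,0,1]'

```text
clock: 40.1
eef_pos: [565.5, -307.3, 169.1]
tool_rot: [3.14, -0.001, -2.999]
force: [0.1, 0.6, -3.6]
width: 60.6
gripper_force: 67.7
```

```bash
python3 - <<'E'
from m import *
hand(23.5,'orange')
go((564.5,-308.7,82),188.2)
E
```

```text
hand [16.  48.2  0.1] [542.8, -261.8, 38.1, 22.7, -89.9]
hand [0.5 1.4 0. ] [564.8, -305.9, 70.1, 46.9, 8.3]
hand [47.1  1.3  0. ] [518.7, -312.7, 53.7, 4.5, -82.2]
t 40.15 pos [ 565.6 -307.5  169.3] rot [ 179.9   -0.  -171.8] F [ 0.3  0.4 -2.8] w 60.5
  turn [ 0.05 -0.03 -0.02] shift m [ 0.0012 -0.0012  0.0873]
```

>>> carry_out --deltas '[0,0,0,0.002,-0.0012,0.025,1,0,0,0,0,0,0.02,1,0,0,0,0,0,0.012,1,0,0,0,0,0,0.01,1,0,0,0,0,0,0.01,1,0,0,0,0,0,0.006,1,0,0,0,0,0,0.002,1,0,0,0,0,0,0,1]'

```text
clock: 41.15
eef_pos: [563.9, -310.1, 84.8]
tool_rot: [-3.141, 0.0, -2.999]
force: [0.2, -0.2, -3.2]
width: 60.7
gripper_force: 67.7
```

>>> carry_out --deltas '[0,0,0,0,0,0.003,1,0,0,0,0,0,0.002,1,0,0,0,0,0,0,1]'

```text
clock: 41.52
eef_pos: [564.3, -310.3, 82.1]
tool_rot: [-3.141, 0.001, -2.999]
force: [-3.0, 1.0, 10.7]
width: 60.5
gripper_force: 69.3
```

Home at 82.1 as computed. Release, lift and check.

>>> carry_out --deltas '[0,0,0,0,0,0,-1,0,0,0,0,0,0,-1,0,0,0,0,0,0,-1,0,0,0,0,0,-0.02,-1,0,0,0,0,0,-0.045,-1,0,0,0,0,0,-0.05,-1,0,0,0,0,0,-0.04,-1,0,0,0,0,0,0,-1,0,0,0,0,0,0,-1]'

```text
clock: 42.65
eef_pos: [563.5, -309.8, 235.1]
tool_rot: [3.142, 0.0, -2.999]
force: [0.3, -0.1, -0.7]
width: 85.3
gripper_force: 0.0
```

```bash
python3 - <<'E'
from m import *
meas(r=20); meas("side",r=15,save="s9")
print(ctrl.read_state()["clock"])
E
```

```text
wrist sc [648.0, -105.4, 36.2, 35.0, 84.4] [485. 279.]
wrist bc [563.4, -309.0, 70.0, 47.3, 8.2] [322. 189.]
side drill [538.5, 309.5, 51.5, 32.2, -14.9] [268. 134.]
side bc [564.5, -309.7, 72.9, 49.6, 8.4] [334. 300.]
42.75
```

View pics/s9.png

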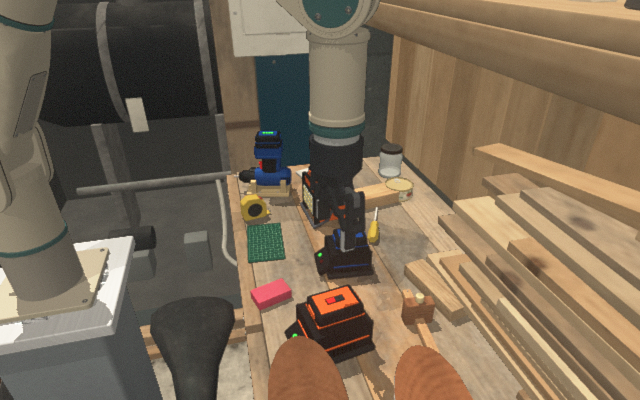

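```bash
python3 -c "
from cell import ctrl
print(ctrl.finish_job())"
```

```text
the job is handed in; nothing more can be done
None
```

All four packs are changed over and the job is handed in at about 43 s: charged packs in the drill and lamp, flat packs in their chargers, each seated by force contact and camera check, with the glue bottle never touched; the hand-in returned no verdict.

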